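# Pulse the bowl chopper and ease its spring lid open

### The arm

A 6-joint arm with a two-finger parallel gripper is mounted at the origin on the work surface. World frame = base frame: x ahead of the robot, y to its left, z up, the work surface at z = 0. Lengths are in m, angles in rad, forces in N, time in s.
With the tool pointing down it reaches from about 0.375 to 0.9 m from the base axis. Payload 3.1 kg.
Tool frame: the origin (TCP) lies midway between the tips of the shut fingers; the grasp point (between the pads) lies 19 mm behind it; x points along the fingers, z is the direction in which the jaws open and shut, and the axes are right-handed (so a half turn about x gives the same grasp; the last joint's range is limited). The gripper opens to 87 mm and grips with 3 to 60 N. Pads are 19 mm wide; open, the fingers measure 117 mm over their backs; the gripper's body (75 mm by 190 mm) begins 51 mm behind the grasp point.
Start: joints at [1.012, 0.527, 1.433, -0, 1.181, -0.178], TCP at [0.232, 0.58, 0.223] pointing down, gripper open.
Joint ranges: [-3.08, 3.08], [-0.75, 2.2], [0.22, 2.44], [-1.43, 4.57], [0, 2.65], [-2.85, 2.85]. Speed limits (rad/s): [2.79, 2.79, 3.14, 3.14, 3.14, 3.14].

### API

Orientations are given as a rotation vector (axis times angle).
In Python, from rig import * gives the robot as it stands.
- The arm moves only by the shell command python3 -m creep 'ROWS'. ROWS is JSON, a list of rows, each a list of 5 numbers: the opening, from 0 (shut) to 1 (fully open), then the shift along the tool's x, y, z in cm, then the turn about the tool's x in degrees. In form: [[jaw, tx, ty, tz, turn], ...]. A call has 1 to 8 rows; each row is the pose to reach, as a shift and turn from the pose measured when the call began, along the tool's axes at that moment; what a row does not reach only later rows make up. A row lasts 1/8 s, in which the tool goes at most 62.5 mm and 10.7 degrees, less where a joint would pass 70% of its speed; a pose out of reach is approached as far as the arm can. A call with a gripper value outside its range is refused whole. The fingers move at their own pace and stop on an object; the grip force is fixed at half the most. Time passes only in rows, so rows that repeat a pose let the fingers close. It gives the time, the measured TCP pose, the force and the opening at its end, in the units of the state.
- observe(): the state, without advancing time (a new reading comes with each control period).
- camera(name): name is "side" or "top" or "wrist"; returns (picture, depth): 384x512x3 uint8, red, green, blue; 384x512 float32, m along the optical axis (not along the pixel's ray), 0 where there is no reading.
- camera_model(name): a dict with "fx", "fy", "cx", "cy" (pixels), "dist_coeffs" ([k1, k2, p1, p2, k3] as OpenCV has them; the pictures are not rectified), "eye" and "attitude" of the camera in the world; the wrist camera has in their place "T_tool_cam" (4x4, takes a point from camera to tool coordinates, whose origin is the TCP and whose axes are the tool frame's). Camera axes: x right, y down, z forward; pixel columns grow to the right and rows downward; lengths in m; the calibration is good to about 2 mm. A picture is of the moment at which its call begins: read the wrist's pose just before it. camera_model takes no time and is no camera call.
- hand_in(): hands the job in, once; it reports no verdict.
The state is a dict: "t": time; "qpos": joint angles; "qvel": joint speeds; "tau": joint torques, N m; "ee_pos": TCP position; "eef_rot": TCP orientation; "ft_force": force on the tool from outside, world axes, zero at the start; "moment": the same for the moment, N m; "finger_gap": finger opening in m.
Only numpy, scipy, OpenCV 4.12 (cv2) and the standard library are available. Lean on these libraries where they do the work, as an engineer would, in place of code of your own. Each camera call takes 0.05 s, during which the arm holds its last target.

### The job

Give the potatoes in the shut bowl chopper a pulse: push the switch paddle on the grey console all the way sideways towards the console's round knob, hold it there for at least a second, then let it spring back to the middle by itself. Then press the thumb catch on the chopper's lid and ease the spring lid up until it is fully open, steadying it so that it does not fly up. Leave everything else on the table where it is.

Things in the scene. Friction and masses are not known exactly. Their poses are not given: they have to be found in the camera images.
- console: Grey wedge switch console, fixed; 135 mm deep, 190 wide, 127 high. Origin on its underside, mid width, 75 mm behind its front edge. Front (-x) faces the robot, y to the left seen from the robot, z up. Its panel rises at 40 degrees from height 30 mm at x=-75 to 127 mm at x=+40, so the panel's normal leans 40 degrees from vertical towards -x. On its middle line: paddle at y=+20, knob at y=-55.
- knob_top (a point): Top of the console's fixed round black knob (46 mm across, stands 27 mm off the panel): it marks the side to push the paddle to.
- guard_mid (a point): Middle of the front crossbar of the steel guard rail over the panel (10 mm bars, 170 mm wide, open in front and at the sides): crossbars at height 240 mm, x=-60 and -5 mm in the console's frame. A vertical tool cannot get down to the paddle; one leaning about 30 to 50 degrees, coming along the panel's normal from the front, can.
- paddle (a joint): Black bat-shaped toggle, standing 70 mm out along the panel's normal from its pivot at (-17.5, 20, 78) mm in the console's frame; springs to the middle, swings sideways. Bat 12 mm thick (sideways), 26 mm wide (up-slope), on the outer 45 mm. 0 in the middle, positive towards the knob (console -y), stop at 0.4 rad (over 0.28 counts as fully pushed); not to go to the negative side. 4 to 6 N holds it on the stop.
- paddle_tip (a point): Middle of the paddle's outer end; moves with the paddle; the z axis points out along the paddle, x up the slope.
- chopper: White bowl chopper, fixed: base 240 mm deep, 200 wide, 61 high; on it a steel drum 184 mm across, rim 146 mm high, potato pieces inside, shut by a round white lid 190 mm across (top at height 160 mm). Origin on the underside below the drum's centre; its front (catch side, facing the robot) is -x, the hinge side +x.
- cover (a joint): The chopper's lid: 0 shut, 1.0 rad fully open on its stop (front edge up and back); hinged about the chopper's y axis at cover_hinge. A spring drives it open: freed, it pushes up with about 3.5 N at the catch and flies up at over 3 rad/s if nothing holds it. Past about 0.75 rad it is damped and drifts slowly to its stop by itself. It stays open by its spring.
- cover_hinge (a point): Fixed point on the hinge line, 105 mm behind the chopper's origin (+x), 150 mm high, mid width; axes as the chopper's.
- catch (a joint): Thumb catch on the lid's front edge: a grey plate that rocks. Value 0 at rest, 0.2 rad fully pressed (plate's middle 6 mm down, about 2 N; it returns slowly); its hook lets the lid go from about 0.1 rad. Pressing it keeps the lid down; raising the finger slowly from there lets the lid follow the finger up, and the catch does not hook again.
- catch_top (a point): Middle of the catch's plate, on its upper face, where to press: the plate is 42 mm (chopper x) by 40 mm (y), 180 mm above the table when shut. It lies 178 mm in front of the hinge line and 30 mm above it, and moves with lid and catch.
- potato: Bystander: a whole peeled potato, 66 mm across, 52 mm high. Loose; origin at the centre of its underside.
- seasoning: Bystander: small white-capped seasoning jar, 42 mm across, 85 mm high. Loose; origin at the centre of its underside.
- ladle: Bystander: wooden-handled spoon lying flat, 240 mm long. Loose; origin at its middle.
- bowl: Bystander: open steel mixing bowl, 150 mm across, 65 mm high. Loose; origin at the centre of its underside.
- cleaner: Bystander: blue plastic bottle, 68 mm across, 190 mm high. Loose; origin at the centre of its underside.
- chopsticks: Bystander: wooden cup of dark chopsticks, 80 mm across, 215 mm high in all. Loose; origin at the centre of its underside.
- cup: Bystander: white ceramic mug, 76 mm across, 90 mm high, handle at its +y. Loose; origin at the centre of its underside.

How it is judged:
By the outcome, as a careful person would: the job done as asked, in the order asked, and still so for the second after the job is handed in, with the robot touching nothing.
It also fails if it takes over 59 s, if anything falls off the work surface, if the arm or the gripper's body presses on something with over 40 N, if the wrist force passes 120 N, or if a joint passes its speed limit or range.

## Working session

There is one attempt and no reset: what is moved stays moved. The work goes in short steps, Python scripts to look and compute and a shell command to move; the robot and the scene stay as the last step left them, time stands still between calls to the robot, and variables do not carry over. Pictures are saved under pics/ and viewed, and the job is handed in when it is done.

```bash
mkdir -p pics; ls
python3 - <<'E'
from rig import *
import cv2,numpy as np
s=observe();print(s)
for n in("side","top","wrist"):
    p,d=camera(n); cv2.imwrite(f"pics/{n}0.png",p[:,:,::-1]); np.savez(f"{n}0.npz",p=p,d=d); print(n,camera_model(n))
E
```

```text
pics
{'t': 0.0, 'qpos': array([ 1.01151643e+00,  5.28478516e-01,  1.43391836e+00,  1.01953917e-05,
        1.18139480e+00, -1.78474190e-01]), 'qvel': array([ 0.00020966, -0.00070325,  0.0007429 , -0.00030555, -0.0013813 ,
       -0.00032038]), 'tau': array([-1.55751128e-03, -4.40050256e+01, -1.76586199e+01,  6.32878882e-02,
        5.83287387e-02, -1.55605203e-04]), 'ee_pos': array([0.23184758, 0.57960704, 0.22155895]), 'eef_rot': array([-0.9252728 ,  1.36769292,  0.9238195 ]), 'ft_force': array([-0.24875131, -0.98779658,  0.45237874]), 'moment': array([ 0.02801132, -0.09351862, -0.00746021]), 'finger_gap': 0.08718088470629656}
side {'fx': 393.7889525133663, 'fy': 393.7889525133663, 'cx': 260.34917067055414, 'cy': 188.18097032534052, 'dist_coeffs': array([-0.00520283,  0.        ,  0.        ,  0.        ,  0.        ]), 'eye': array([-0.02041474, -0.71154389,  1.04306664]), 'attitude': array([-2.20960145,  0.83674573, -0.33445054])}
top {'fx': 468.9530967253768, 'fy': 468.9530967253768, 'cx': 258.7564074409501, 'cy': 189.8385324003275, 'dist_coeffs': array([-0.16454654,  0.        ,  0.        ,  0.        ,  0.        ]), 'eye': array([0.47688336, 0.0028343 , 1.785914  ]), 'attitude': array([-2.19357587,  2.20104696, -0.07293552])}
wrist {'fx': 310.6619221577274, 'fy': 310.6619221577274, 'cx': 255.26441420770286, 'cy': 192.0971711641023, 'dist_coeffs': array([-0.0357941,  0.       ,  0.       ,  0.       ,  0.       ]), 'T_tool_cam': array([[-7.96104496e-04, -2.82420674e-01,  9.59290326e-01,
        -1.62066666e-01],
       [ 1.35121720e-05, -9.59290633e-01, -2.82420753e-01,
         7.79656243e-02],
       [ 9.99999683e-01, -2.11874336e-04,  7.67511702e-04,
         3.06444433e-04],
       [ 0.00000000e+00,  0.00000000e+00,  0.00000000e+00,
         1.00000000e+00]])}
```

View pics/side0.png

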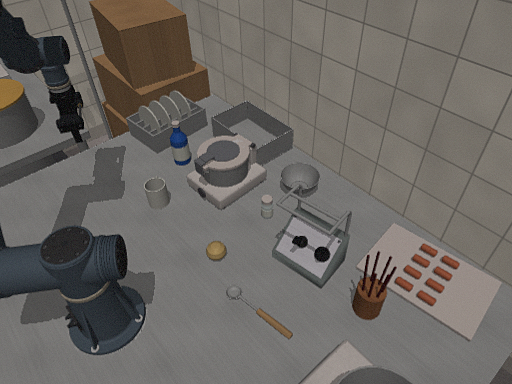

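View pics/top0.png

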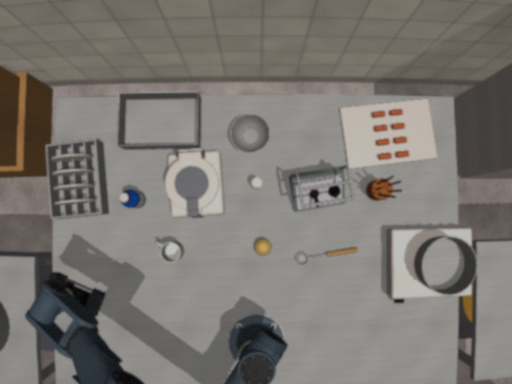

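View pics/wrist0.png

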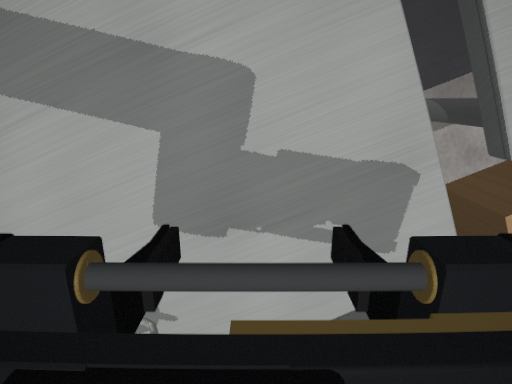

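```bash
cat > h.py <<'E'
import numpy as np,cv2
from rig import *
from scipy.spatial.transform import Rotation as R
def cm(n,s=None):
    m=camera_model(n);K=np.array([[m['fx'],0,m['cx']],[0,m['fy'],m['cy']],[0,0,1.]])
    if n!='wrist': T=np.eye(4);T[:3,:3]=R.from_rotvec(m['attitude']).as_matrix();T[:3,3]=m['eye']
    else:
        E=np.eye(4);E[:3,:3]=R.from_rotvec(s['eef_rot']).as_matrix();E[:3,3]=s['ee_pos'];T=E@m['T_tool_cam']
    return K,np.array(m['dist_coeffs']),T
def ray(n,uv,s=None):
    K,D,T=cm(n,s);x=cv2.undistortPoints(np.array(uv,float).reshape(-1,1,2),K,D).reshape(-1,2)
    d=np.c_[x,np.ones(len(x))]@T[:3,:3].T
    return T[:3,3],d
def plane(n,uv,z,s=None):
    o,d=ray(n,uv,s);return o+d*((z-o[2])/d[:,2])[:,None]
def cloud(n,dep,s=None):
    v,u=np.mgrid[:384,:512];o,d=ray(n,np.c_[u.ravel(),v.ravel()],s)
    return (o+d*dep.ravel()[:,None]).reshape(384,512,3)
def proj(n,P,s=None):
    K,D,T=cm(n,s);Ti=np.linalg.inv(T)
    return cv2.projectPoints(np.array(P,float).reshape(-1,1,3),cv2.Rodrigues(Ti[:3,:3])[0],Ti[:3,3],K,D)[0].reshape(-1,2)
def tri(a,b,ua,ub,s=None):
    A=np.zeros((3,3));B=np.zeros(3)
    for n,u in((a,ua),(b,ub)):
        o,d=ray(n,[u],s);d=d[0]/np.linalg.norm(d[0]);M=np.eye(3)-np.outer(d,d);A+=M;B+=M@o
    return np.linalg.solve(A,B)
E
python3 - <<'E'
from h import *
s=observe();print(R.from_rotvec(s['eef_rot']).as_matrix().round(3))
t=np.load('top0.npz');c=cloud('top',t['d']);sd=np.load('side0.npz');cs=cloud('side',sd['d'])
def crop(p,r,n,k):
    u0,v0,u1,v1=r;cv2.imwrite(n,cv2.resize(p[v0:v1,u0:u1,::-1],None,fx=k,fy=k,interpolation=cv2.INTER_CUBIC))
crop(t['p'],(150,140,250,220),'pics/tch.png',7);crop(t['p'],(270,150,370,220),'pics/tco.png',7)
crop(sd['p'],(180,120,270,210),'pics/sch.png',6);crop(sd['p'],(260,190,360,290),'pics/sco.png',6)
for n,C,u,v in [('top',c,195,180),('top',c,195,212),('top',c,320,205),('top',c,334,190),('side',cs,321,255),('side',cs,300,241),('side',cs,205,158),('side',cs,222,155)]: print(n,u,v,C[v,u].round(3))
E
```

```text
[[-0.001 -0.928  0.372]
 [-0.001  0.372  0.928]
 [-1.     0.    -0.002]]
top 195 180 [0.604 0.209 0.162]
top 195 212 [0.493 0.207 0.176]
top 320 205 [ 0.519 -0.243  0.037]
top 334 190 [ 0.571 -0.285  0.108]
side 321 255 [ 0.558 -0.296  0.1  ]
side 300 241 [ 0.542 -0.224  0.111]
side 205 158 [-0.02  -0.712  1.043]
side 222 155 [0.58  0.206 0.161]
```

View pics/tch.png

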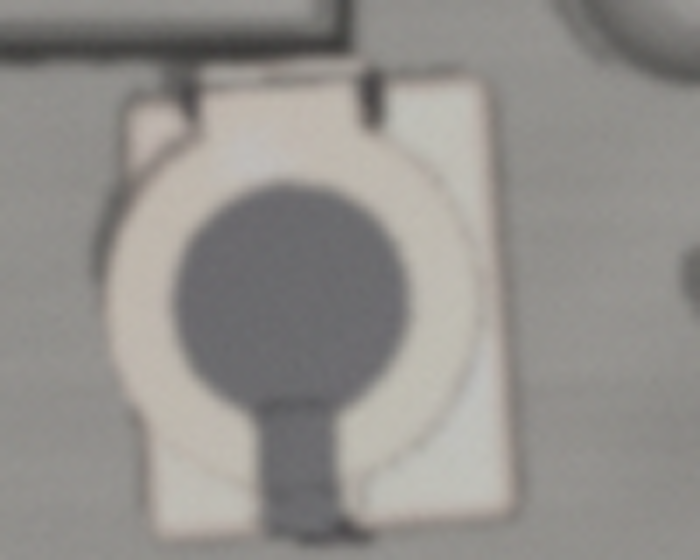

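View pics/tco.png

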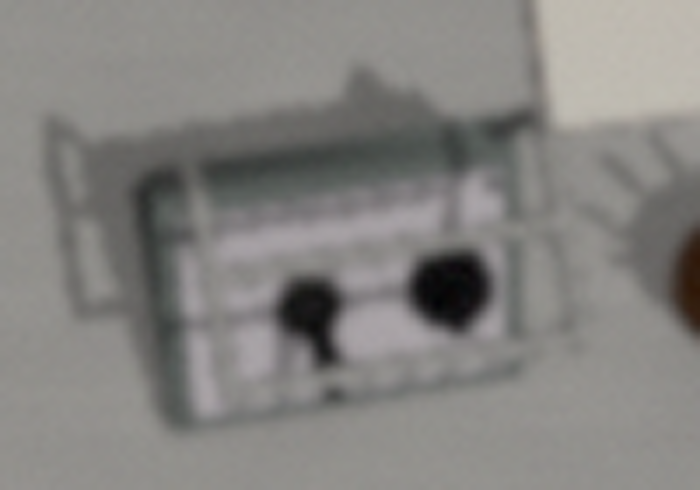

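View pics/sch.png

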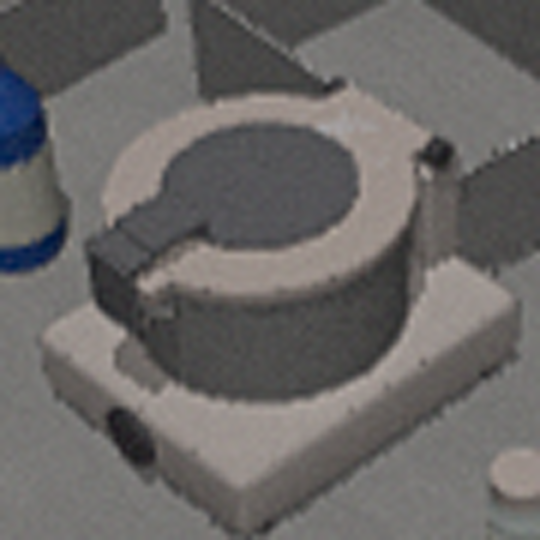

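View pics/sco.png

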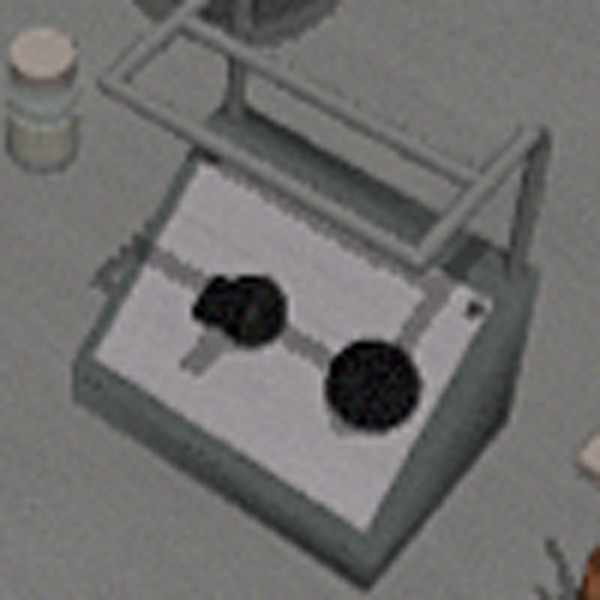

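Run:
```python
from h import *
t=np.load('top0.npz');c=cloud('top',t['d']);sd=np.load('side0.npz');cs=cloud('side',sd['d'])
# panel pts from side
v,u=np.mgrid[:384,:512]
p=sd['p'].astype(int);m=(u>272)&(u<345)&(v>212)&(v<282)&(p.min(2)>115)&(cs[:,:,2]>.03)&(cs[:,:,2]<.13)
P=cs[m];print(len(P))
for _ in range(6):
    A=np.c_[P[:,:2],np.ones(len(P))];k=np.linalg.lstsq(A,P[:,2],rcond=None)[0];r=A@k-P[:,2];P=P[abs(r)<max(.004,2*r.std())]
print(len(P),k,r.std(),'slope',np.degrees(np.arctan(np.hypot(*k[:2]))),'yaw',np.degrees(np.arctan2(k[1],k[0])))
mm=m.astype(np.uint8)*255;cnt=max(cv2.findContours(mm,0,1)[0],key=cv2.contourArea);print(cv2.approxPolyDP(cv2.convexHull(cnt),4,True).reshape(-1,2).tolist())
# knob
K=tri('side','top',(260+372/6,190+385/6),(270+450/7,150+287/7));print('knobtop',K)
print('tip?',tri('side','top',(260+258/6,190+312/6),(270+333/7,150+395/7)))
# guard corners z=.24: side front left/right, back
g=[(107,85),(428,258),(190,12),(540,130)]
G=plane('side',[(260+a/6,190+b/6) for a,b in g],.24);print('guard side',G.round(3).tolist())
# chopper
L=plane('top',[(150+292/7,140+300/7)],.162);print('lid disc',L)
m=np.abs(c[:,:,2]-.160)<.006;m&=(u<230)&(u>150);m&=(v>140)&(v<225)&(t['p'].min(2)>150)
q=cv2.minEnclosingCircle(np.c_[u[m],v[m]].astype(np.float32)) ;print(q)
b=plane('top',[(150+a/7,140+bb/7) for a,bb in [(158,535),(515,512),(490,75)]],.061);print('base',b.round(3).tolist())
ca=plane('top',[(150+a/7,140+bb/7) for a,bb in [(262,485),(335,485),(270,535),(330,535),(300,405)]],.18);print('catch',ca.round(3).tolist())
hs=plane('top',[(150+182/7,140+100/7),(150+372/7,140+100/7)],.15);print('hinge',hs.round(3).tolist())
print('catch side',plane('side',[(180+118/6,120+250/6)],.18))
```

```text
1603
1385 [ 0.82717361  0.13159063 -0.35772083] 0.0021705568839605386 slope 39.948707472945834 yaw 9.039133627687741
[[284, 234], [341, 241], [320, 278], [276, 249]]
knobtop [ 0.56872671 -0.28978577  0.08802647]
tip? [ 0.52278891 -0.23225927  0.12889096]
guard side [[0.511, -0.157, 0.24], [0.544, -0.327, 0.24], [0.574, -0.148, 0.24], [0.639, -0.311, 0.24]]
lid disc [[0.59410134 0.22011116 0.162     ]]
((192.56480407714844, 182.11558532714844), 30.795560836791992)
base [[0.478, 0.304, 0.061], [0.489, 0.116, 0.061], [0.721, 0.129, 0.061]]
catch [[0.502, 0.232, 0.18], [0.502, 0.196, 0.18], [0.477, 0.228, 0.18], [0.477, 0.199, 0.18], [0.541, 0.214, 0.18]]
hinge [[0.696, 0.278, 0.15], [0.696, 0.182, 0.15]]
catch side [[0.48925334 0.20878236 0.18      ]]
```

```bash
python3 -m creep '[[0,-6,0,0,0],[0,-12,0,0,0],[0,-18,0,0,0],[0,-24,0,0,0],[0,-30,0,0,0],[0,-36,0,0,0],[0,-42,0,0,0],[0,-48,0,0,0]]'
cat >> h.py <<'E'
def st():
    s=observe();print('t',round(s['t'],2),'q',s['qpos'].round(3),'p',s['ee_pos'].round(4),'F',s['ft_force'].round(1),'gap',round(s['finger_gap'],3));print(R.from_rotvec(s['eef_rot']).as_matrix().round(3));return s
E
python3 -c "
from h import *
st()"
```

```text
t: 1.15
ee_pos: [0.2319, 0.5797, 0.7038]
eef_rot: [-0.925, 1.367, 0.924]
ft_force: [0.6, 2.4, 2.3]
finger_gap: 0.0151
t 1.15 q [ 1.012  0.468  0.278  0.     2.397 -0.178] p [0.2319 0.5797 0.7038] F [0.6 2.4 2.3] gap 0.015
[[-0.001 -0.928  0.372]
 [-0.001  0.372  0.928]
 [-1.     0.    -0.001]]
```

```bash
python3 -m creep '[[0,-4,0,0,0],[0,-8,0,0,0],[0,-12,0,0,0],[0,-16,0,0,0]]'; 
python3 -c "
from h import *
st()"
```

```text
t: 1.65
ee_pos: [0.2111, 0.528, 0.7641]
eef_rot: [-0.907, 1.34, 0.935]
ft_force: [-0.5, -0.0, 0.8]
finger_gap: 0.0002
t 1.65 q [ 0.991  0.399  0.218  0.01   2.494 -0.192] p [0.2111 0.528  0.7641] F [-0.5 -0.   0.8] gap 0.0
[[ 0.012 -0.928  0.371]
 [ 0.028  0.372  0.928]
 [-1.    -0.     0.031]]
```

```bash
python3 -m creep '[[0,2,-5,-3,-5],[0,4,-10,-5.5,-10],[0,6,-15,-8,-15],[0,8,-20,-11,-20],[0,8,-26,-14,-25],[0,8,-31,-17,-30],[0,8,-36,-20,-32],[0,8,-41,-22,-32]]'; 
python3 -c "
from h import *
st()"
```

```text
t: 2.65
ee_pos: [0.5112, 0.1716, 0.6783]
eef_rot: [-1.325, 1.089, 1.339]
ft_force: [0.5, 1.2, -0.0]
finger_gap: 0.0002
t 2.65 q [ 0.101  0.235  0.708  0.033  2.182 -1.628] p [0.5112 0.1716 0.6783] F [ 0.5  1.2 -0. ] gap 0.0
[[ 0.013 -0.984 -0.176]
 [ 0.028 -0.176  0.984]
 [-1.    -0.018  0.026]]
```

```bash
python3 -m creep '[[0,-6,-3,1,0],[0,-12,-6,2,0],[0,-18,-12,4,0],[0,-24,-18,4,0],[0,-30,-24,4,0],[0,-36,-30,4,0],[0,-42,-36,4,0],[0,-48,-42,4,0]]'; 
python3 -c "
from h import *
st()"
```

```text
t: 3.65
ee_pos: [0.5696, 0.1887, 0.7466]
eef_rot: [-1.333, 1.06, 1.318]
ft_force: [0.3, 0.0, 0.8]
finger_gap: 0.0002
t 3.65 q [ 0.116  0.43   0.219  0.052  2.444 -1.59 ] p [0.5696 0.1887 0.7466] F [0.3 0.  0.8] gap 0.0
[[ 0.044 -0.983 -0.176]
 [ 0.039 -0.175  0.984]
 [-0.998 -0.05   0.031]]
```

```bash
for i in 1 2; do python3 -m creep '[[0,-6,0,0,0]]' ; 
python3 -c "
from h import *
st()"; done;  python3 -m creep '[[0,0,-6,0,0]]' ; 
python3 -c "
from h import *
st()"
```

```text
t: 3.78
ee_pos: [0.5474, 0.1791, 0.7662]
eef_rot: [-1.333, 1.048, 1.311]
ft_force: [0.3, -0.2, -0.3]
finger_gap: 0.0006
t 3.77 q [ 0.101  0.393  0.224  0.063  2.465 -1.595] p [0.5474 0.1791 0.7662] F [ 0.3 -0.2 -0.3] gap 0.001
[[ 0.054 -0.983 -0.176]
 [ 0.045 -0.173  0.984]
 [-0.998 -0.061  0.035]]
t: 3.9
ee_pos: [0.5215, 0.1693, 0.7904]
eef_rot: [-1.338, 1.029, 1.297]
ft_force: [-1.0, -0.2, 1.1]
finger_gap: 0.0004
t 3.9 q [ 0.084  0.351  0.218  0.076  2.492 -1.6  ] p [0.5215 0.1693 0.7904] F [-1.  -0.2  1.1] gap 0.0
[[ 0.075 -0.982 -0.176]
 [ 0.052 -0.172  0.984]
 [-0.996 -0.083  0.038]]
t: 4.03
ee_pos: [0.5562, 0.1736, 0.7742]
eef_rot: [-1.347, 1.005, 1.278]
ft_force: [0.2, -0.0, -0.2]
finger_gap: 0.0004
t 4.03 q [ 0.084  0.384  0.218  0.077  2.431 -1.601] p [0.5562 0.1736 0.7742] F [ 0.2 -0.  -0.2] gap 0.0
[[ 0.102 -0.979 -0.177]
 [ 0.059 -0.172  0.983]
 [-0.993 -0.111  0.04 ]]
```

```bash
for i in 1 2 3 4; do python3 -m creep '[[0,0,-6,0,0]]' >/dev/null; 
python3 -c "
from h import *
st()"; done
```

```text
t 4.15 q [ 0.083  0.423  0.22   0.079  2.367 -1.603] p [0.5944 0.1778 0.7528] F [ 0.6  0.1 -0.3] gap 0.0
[[ 0.124 -0.976 -0.177]
 [ 0.065 -0.17   0.983]
 [-0.99  -0.133  0.043]]
t 4.28 q [ 0.082  0.46   0.218  0.081  2.306 -1.604] p [0.6304 0.1816 0.733 ] F [ 0.3 -0.2  0.1] gap 0.001
[[ 0.149 -0.973 -0.177]
 [ 0.072 -0.168  0.983]
 [-0.986 -0.159  0.045]]
t 4.4 q [ 0.08   0.495  0.219  0.084  2.244 -1.606] p [0.6647 0.185  0.713 ] F [-0.7  0.6  0.6] gap 0.001
[[ 0.175 -0.968 -0.178]
 [ 0.08  -0.166  0.983]
 [-0.981 -0.186  0.048]]
t 4.53 q [ 0.078  0.528  0.219  0.087  2.183 -1.608] p [0.6969 0.1879 0.6944] F [-1.  -0.1  0.1] gap 0.001
[[ 0.202 -0.963 -0.178]
 [ 0.087 -0.163  0.983]
 [-0.975 -0.214  0.051]]
```

```bash
python3 -m creep '[[0,-2,-6,0,0]]' >/dev/null; 
python3 -c "
from h import *
st()"; python3 -m creep '[[0,2,-6,0,0]]' >/dev/null; 
python3 -c "
from h import *
st()"
```

```text
t 4.65 q [ 0.072  0.542  0.221  0.094  2.135 -1.612] p [0.7175 0.1874 0.6868] F [-0.6  0.3 -0.7] gap 0.001
[[ 0.232 -0.956 -0.178]
 [ 0.096 -0.16   0.982]
 [-0.968 -0.245  0.055]]
t 4.78 q [ 0.074  0.582  0.218  0.094  2.068 -1.613] p [0.7534 0.1926 0.663 ] F [-0.3 -0.3 -0.6] gap 0.0
[[ 0.261 -0.949 -0.179]
 [ 0.102 -0.157  0.982]
 [-0.96  -0.274  0.056]]
```

```bash
for i in 1 2 3; do python3 -m creep '[[0,-6,-2,0,0]]' >/dev/null; 
python3 -c "
from h import *
st()"; done
```

```text
t 4.9 q [ 0.06   0.554  0.231  0.105  2.084 -1.616] p [0.7385 0.1836 0.6773] F [ 0.3 -0.8 -0.7] gap 0.001
[[ 0.259 -0.949 -0.177]
 [ 0.107 -0.154  0.982]
 [-0.96  -0.274  0.061]]
t 5.03 q [ 0.045  0.511  0.218  0.118  2.113 -1.619] p [0.7153 0.1743 0.7124] F [-1.3 -0.9  0.7] gap 0.001
[[ 0.286 -0.942 -0.178]
 [ 0.114 -0.151  0.982]
 [-0.952 -0.301  0.064]]
t 5.15 q [ 0.028  0.465  0.219  0.132  2.131 -1.622] p [0.6912 0.1646 0.7438] F [0.5 1.  0.3] gap 0.0
[[ 0.312 -0.933 -0.178]
 [ 0.12  -0.147  0.982]
 [-0.942 -0.328  0.066]]
```

```bash
for i in 1 2; do python3 -m creep '[[0,-6,-6,0,0]]' >/dev/null; 
python3 -c "
from h import *
st()"; done
```

```text
t 5.28 q [ 0.016  0.438  0.218  0.144  2.116 -1.625] p [0.6847 0.1593 0.7642] F [ 0.   1.2 -0.2] gap 0.001
[[ 0.352 -0.918 -0.18 ]
 [ 0.128 -0.143  0.981]
 [-0.927 -0.369  0.068]]
t 5.4 q [ 0.003  0.417  0.218  0.157  2.098 -1.628] p [0.6808 0.154  0.7808] F [-0.4 -0.1 -0.9] gap 0.001
[[ 0.388 -0.904 -0.181]
 [ 0.136 -0.138  0.981]
 [-0.912 -0.405  0.07 ]]
```

```bash
for i in 1 2 3 4; do python3 -m creep '[[0,-6,-6,0,0]]' >/dev/null; 
python3 -c "
from h import *
st()"; done
```

```text
t 5.53 q [-0.011  0.395  0.218  0.171  2.083 -1.631] p [0.6753 0.1486 0.7981] F [-0.2  0.1 -0.4] gap 0.0
[[ 0.422 -0.888 -0.182]
 [ 0.144 -0.133  0.981]
 [-0.895 -0.44   0.072]]
t 5.65 q [-0.027  0.373  0.218  0.187  2.069 -1.634] p [0.6688 0.143  0.8155] F [ 0.8 -0.3  0. ] gap 0.0
[[ 0.455 -0.871 -0.183]
 [ 0.151 -0.127  0.98 ]
 [-0.878 -0.474  0.074]]
t 5.78 q [-0.043  0.349  0.219  0.203  2.056 -1.636] p [0.6611 0.1372 0.8332] F [-0.5 -0.7 -0.3] gap 0.001
[[ 0.487 -0.854 -0.184]
 [ 0.158 -0.121  0.98 ]
 [-0.859 -0.506  0.076]]
t 5.9 q [-0.061  0.325  0.219  0.222  2.044 -1.638] p [0.6521 0.1313 0.8514] F [-0.2 -0.2  0.4] gap 0.001
[[ 0.519 -0.835 -0.185]
 [ 0.165 -0.115  0.98 ]
 [-0.839 -0.538  0.078]]
```

```bash
python3 -m creep '[[0,2.8,4.5,-2.8,0],[0,5.6,9,-5.6,0],[0,8.4,13.5,-8.4,0],[0,11.2,18,-11.2,0],[0,14,22.5,-14,0],[0,16.8,27,-16.8,0],[0,19.6,31.5,-19.6,0],[0,22,36,-22,0]]'; 
python3 -c "
from h import *
s=st();Rm=R.from_rotvec(s['eef_rot']).as_matrix();print((np.array([.44,-.2,.26])-s['ee_pos'])@Rm*100)"
```

```text
t: 6.9
ee_pos: [0.5054, -0.0904, 0.4547]
eef_rot: [-1.441, 0.621, 0.946]
ft_force: [0.1, 1.0, -1.2]
finger_gap: 0.0002
t 6.9 q [-0.686 -0.037  1.704  0.514  1.184 -2.547] p [ 0.5054 -0.0904  0.4547] F [ 0.1  1.  -1.2] gap 0.0
[[ 0.52  -0.834 -0.184]
 [ 0.163 -0.114  0.98 ]
 [-0.838 -0.539  0.077]]
[ 11.13776969  17.218566   -11.02535912]
```

```bash
python3 -m creep '[[0,2,4,-2,0],[0,5,8,-5,0],[0,7,11,-7,0]]'; 
python3 -c "
from h import *
s=st();Rm=R.from_rotvec(s['eef_rot']).as_matrix();print((np.array([.44,-.2,.26])-s['ee_pos'])@Rm*100)"
```

```text
t: 7.28
ee_pos: [0.4722, -0.1528, 0.3402]
eef_rot: [-1.422, 0.656, 0.949]
ft_force: [0.2, -0.1, 0.5]
finger_gap: 0.0004
t 7.28 q [-0.857  0.077  1.902  0.6    1.008 -2.854] p [ 0.4722 -0.1528  0.3402] F [ 0.2 -0.1  0.5] gap 0.0
[[ 0.501 -0.851 -0.16 ]
 [ 0.151 -0.097  0.984]
 [-0.852 -0.517  0.08 ]]
[ 4.50435875  7.34137066 -4.7722139 ]
```

```bash
python3 -m creep '[[0,-1,0,0,10],[0,-1,0,0,20],[0,-1,0,0,30],[0,-1,0,0,40],[0,-1,0,0,50],[0,-1,0,0,60],[0,-1,0,0,70],[0,-1,0,0,80]]'; python3 -m creep '[[0,0,0,0,10],[0,0,0,0,20],[0,0,0,0,30],[0,0,0,0,40],[0,0,0,0,50],[0,0,0,0,60],[0,0,0,0,70],[0,0,0,0,80]]';python3 -m creep '[[0,0,0,0,10],[0,0,0,0,18]]'
python3 -c "
from h import *
s=st();Rm=R.from_rotvec(s['eef_rot']).as_matrix();print((np.array([.44,-.2,.26])-s['ee_pos'])@Rm*100)
p,d=camera('wrist');cv2.imwrite('pics/w1.png',p[:,:,::-1]);np.savez('w1.npz',p=p,d=d,**s)"
```

```text
t: 8.28
ee_pos: [0.4673, -0.1547, 0.3492]
eef_rot: [-0.164, 1.01, 0.273]
ft_force: [-0.4, 0.0, 0.2]
finger_gap: 0.0004
t: 9.28
ee_pos: [0.4673, -0.1552, 0.3498]
eef_rot: [1.103, 1.001, -0.469]
ft_force: [-0.1, -0.4, -0.1]
finger_gap: 0.0005
t: 9.52
ee_pos: [0.4674, -0.1557, 0.3503]
eef_rot: [1.386, 0.944, -0.645]
ft_force: [0.2, 0.1, 0.1]
finger_gap: 0.0004
t 9.53 q [-0.872  0.057  1.893  0.594  1.033  0.273] p [ 0.4674 -0.1557  0.3503] F [0.2 0.1 0.1] gap 0.0
[[ 0.505  0.846  0.173]
 [ 0.147  0.114 -0.983]
 [-0.851  0.521 -0.066]]
[ 5.65579134 -7.53014561  4.48134525]
```

View pics/w1.png

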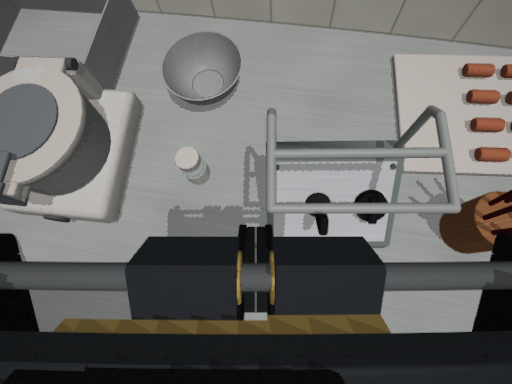

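Run:
```python
from h import *
w=dict(np.load('w1.npz'));s=w
g=plane('wrist',[(271,208),(455,208),(271,154),(447,153)],.24,s);print(g.round(4).tolist())
print('yaw',[np.degrees(np.arctan2(a[0],-a[1])) for a in (g[1]-g[0],g[3]-g[2])])
print('tip',plane('wrist',[(322,231)],.1316,s),'knob',plane('wrist',[(372,200)],.0987,s))
print('tri knob',tri('side','wrist',(322,254.2),(372,200),s),'tri tip',tri('side','wrist',(303,242),(322,231),s))
c=cloud('wrist',w['d'],s);print('depth tip',c[231,322],c[225,321],'knob',c[200,372])
p=w['p'][130:260,250:470,::-1];cv2.imwrite('pics/w1c.png',cv2.resize(p,None,fx=3.6,fy=3.6,interpolation=cv2.INTER_CUBIC))
```

```text
[[0.5114, -0.1549, 0.24], [0.5384, -0.323, 0.24], [0.5656, -0.1461, 0.24], [0.5923, -0.3148, 0.24]]
yaw [np.float64(9.10435919612583), np.float64(8.987938207495615)]
tip [[ 0.51516144 -0.21784664  0.1316    ]] knob [[ 0.57493218 -0.28504551  0.0987    ]]
tri knob [ 0.57690858 -0.28813531  0.08126469] tri tip [ 0.52984673 -0.22826446  0.11568462]
depth tip [ 0.51566323 -0.21821738  0.12851744] [ 0.52212272 -0.21538869  0.13409753] knob [ 0.57164214 -0.28200533  0.11006935]
```

View pics/w1c.png

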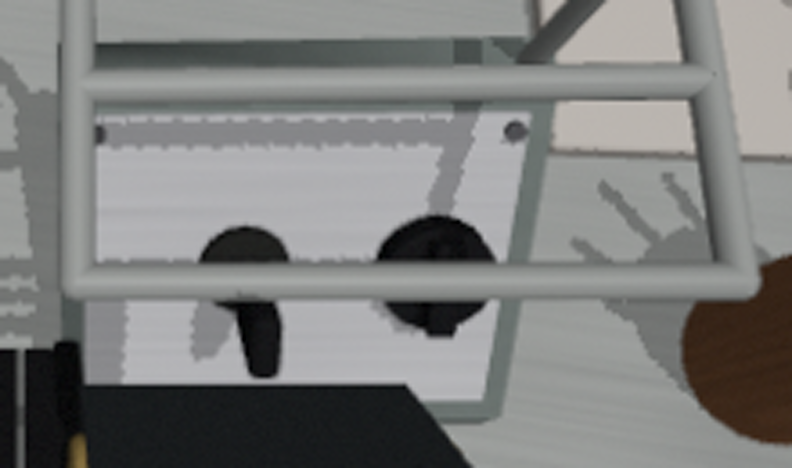

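```bash
cat > d.py <<'E'
import sys
from h import *
s=st();Rm=R.from_rotvec(s['eef_rot']).as_matrix()
E=np.array([.525,-.1855,.1125])
for a in sys.argv[1:]:
    P=np.array(eval(a));print(a,((P-s['ee_pos'])@Rm*100).round(2))
C=np.array([.584,-.2296]);y=np.radians(9);r=s['ee_pos'];d=r[:2]-C
print('console xyz mm',[(np.cos(y)*d[0]+np.sin(y)*d[1])*1e3,(-np.sin(y)*d[0]+np.cos(y)*d[1])*1e3,r[2]*1e3])
E
python3 d.py "E-.16*Rm[:,0]" E
```

```text
t 9.57 q [-0.872  0.057  1.893  0.594  1.033  0.275] p [ 0.4674 -0.1557  0.3504] F [ 0.9 -0.6 -0.2] gap 0.0
[[ 0.505  0.846  0.171]
 [ 0.147  0.111 -0.983]
 [-0.851  0.521 -0.068]]
E-.16*Rm[:,0] [ 6.71 -7.85  5.53]
E [22.71 -7.85  5.53]
console xyz mm [np.float64(-103.58322761169585), np.float64(91.25542847273167), np.float64(350.3507238960352)]
```

```bash
python3 -m creep '[[0,2,-3,2,0],[0,4,-5.5,4,0],[0,6,-7.85,5.5,0],[0,6.7,-7.85,5.5,0],[0,6.7,-7.85,5.5,0]]'; python3 d.py "E-.1*Rm[:,0]" E
python3 -c "
from h import *
s=observe()
for n in ('wrist','side'):
  p,d=camera(n);cv2.imwrite(f'pics/{n}2.png',p[:,:,::-1]);np.savez(f'{n}2.npz',p=p,d=d,**s)
p=cv2.imread('pics/side2.png')[150:300,240:380];cv2.imwrite('pics/side2c.png',cv2.resize(p,None,fx=4,fy=4,interpolation=cv2.INTER_CUBIC))"
```

```text
t: 10.2
ee_pos: [0.4446, -0.2084, 0.2491]
eef_rot: [1.388, 0.943, -0.645]
ft_force: [0.8, -0.2, 0.8]
finger_gap: 0.0004
t 10.2 q [-1.01   0.238  2.02   0.729  0.862 -0.074] p [ 0.4446 -0.2084  0.2491] F [ 0.8 -0.2  0.8] gap 0.0
[[ 0.505  0.846  0.172]
 [ 0.147  0.112 -0.983]
 [-0.851  0.522 -0.068]]
E-.1*Rm[:,0] [ 6.02 -0.07  0.05]
E [16.02 -0.07  0.05]
console xyz mm [np.float64(-134.34144873092143), np.float64(42.709153809570104), np.float64(249.13146520720665)]
```

View pics/wrist2.png

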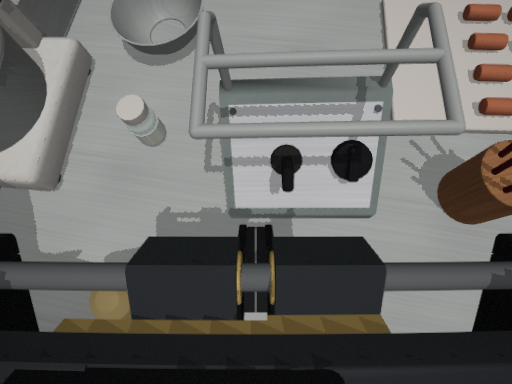

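View pics/side2c.png

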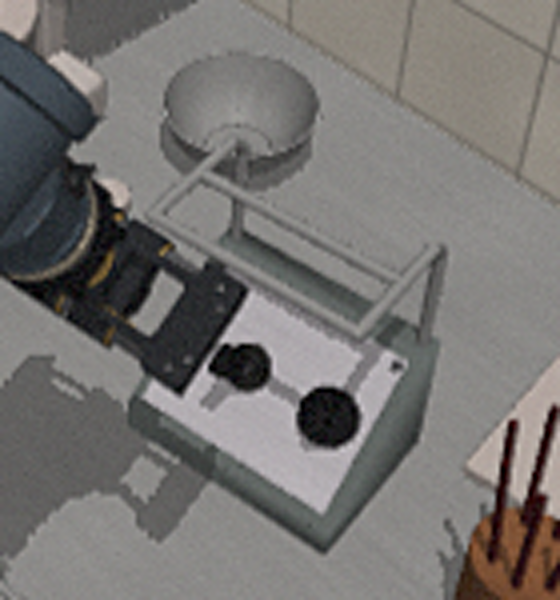

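Run:
```python
from h import *
w=dict(np.load('wrist2.npz'));s=w;Rm=R.from_rotvec(s['eef_rot']).as_matrix()
c=cloud('wrist',w['d'],s);t=(c-s['ee_pos'])@Rm*1e3
for v,u in [(228,246),(228,266),(235,240),(235,272),(245,200),(245,310),(280,200),(240,150),(300,256),(360,256)]: print(u,v,t[v,u].round(0))
print('tip low',c[188,287],c[182,287], plane('wrist',[(287,189)],.1316,s))
C=np.array([.584,-.2296]);print(proj('wrist',[[.519,-.22,.1316],[.5636,-.2126,.078],[.557,-.29,.0987]],s))
```

```text
246 228 [-5. 11. -6.]
266 228 [-4. 10.  5.]
240 235 [-14.  11.  -9.]
272 235 [-15.  11.   8.]
200 245 [-81.  37. -16.]
310 245 [-81.  37.  15.]
200 280 [-94.  34. -15.]
150 240 [-78.  37. -32.]
256 300 [-42.  -9.  -0.]
256 360 [-111.   26.   -0.]
tip low [ 0.51395273 -0.21953977  0.12686207] [ 0.51865972 -0.21869773  0.13175824] [[ 0.51157976 -0.21974502  0.1316    ]]
[[288.35128549 181.91291666]
 [286.06353662 158.89430318]
 [355.39650162 167.3097334 ]]
```

```bash
python3 -m creep '[[0,4,0,0,0],[0,8,0,0,0],[0,11,0,0,0],[0,14,0,0,0],[0,16,0,0,0],[0,16,0,0,0]]'; python3 d.py E
python3 -c "
from h import *
s=observe()
for n in ('wrist','side'):
  p,d=camera(n);cv2.imwrite(f'pics/{n}3.png',p[:,:,::-1]);np.savez(f'{n}3.npz',p=p,d=d,**s)
p=cv2.imread('pics/side3.png')[150:300,240:380];cv2.imwrite('pics/side3c.png',cv2.resize(p,None,fx=4,fy=4,interpolation=cv2.INTER_CUBIC))"
```

```text
t: 11.05
ee_pos: [0.5267, -0.1844, 0.1139]
eef_rot: [1.386, 0.943, -0.643]
ft_force: [-0.4, 0.1, -0.3]
finger_gap: 0.0008
t 11.05 q [-0.809  0.574  2.028  1.115  0.547 -0.375] p [ 0.5267 -0.1844  0.1139] F [-0.4  0.1 -0.3] gap 0.001
[[ 0.506  0.845  0.174]
 [ 0.147  0.115 -0.982]
 [-0.85   0.523 -0.066]]
E [ 0.02 -0.22  0.08]
console xyz mm [np.float64(-49.56178186286988), np.float64(53.58257858264212), np.float64(113.85366464987627)]
```

View pics/wrist3.png

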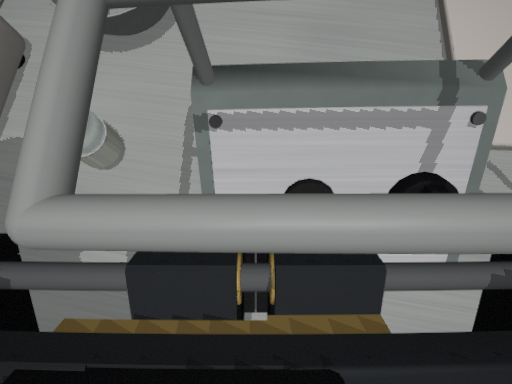

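View pics/side3c.png

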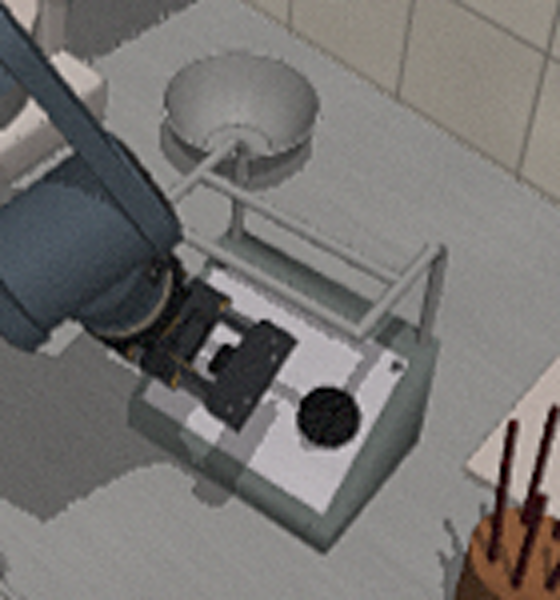

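```bash
python3 -m creep '[[0,0,0,0.6,0],[0,0,0,1.2,0],[0,0,0,1.7,0],[0,0,0,2.1,0],[0,0,0,2.5,0],[0,0,0,2.8,0]]'; python3 d.py; python3 -m creep '[[0,0,0,0.3,0],[0,0,0,0.5,0],[0,0,0,0.5,0]]';python3 d.py
```

```text
t: 11.9
ee_pos: [0.5309, -0.2118, 0.113]
eef_rot: [1.386, 0.943, -0.642]
ft_force: [-1.1, 2.5, 3.0]
finger_gap: 0.001
t 11.9 q [-0.845  0.587  1.983  1.056  0.58  -0.341] p [ 0.5309 -0.2118  0.113 ] F [-1.1  2.5  3. ] gap 0.001
[[ 0.506  0.844  0.175]
 [ 0.147  0.115 -0.982]
 [-0.85   0.523 -0.066]]
console xyz mm [np.float64(-49.66781540109841), np.float64(25.840547284859642), np.float64(113.0115622477232)]
t: 12.28
ee_pos: [0.5318, -0.2162, 0.1127]
eef_rot: [1.387, 0.944, -0.641]
ft_force: [0.6, 4.4, 2.3]
finger_gap: 0.0003
t 12.28 q [-0.851  0.59   1.974  1.046  0.586 -0.335] p [ 0.5318 -0.2162  0.1127] F [0.6 4.4 2.3] gap 0.0
[[ 0.506  0.844  0.175]
 [ 0.149  0.115 -0.982]
 [-0.849  0.523 -0.068]]
console xyz mm [np.float64(-49.47307768509983), np.float64(21.42710415347084), np.float64(112.65951047129593)]
```

```bash
python3 -m creep '[[0,0,0,0.2,0],[0,0,0,0.4,0],[0,0,0,0.4,0]]'; python3 d.py;python3 -c "
from h import *
s=observe()
for n in ('side','top'):
  p,d=camera(n);cv2.imwrite(f'pics/{n}4.png',p[:,:,::-1]);np.savez(f'{n}4.npz',p=p,d=d,**s)
p=cv2.imread('pics/side4.png')[210:280,270:350];cv2.imwrite('pics/side4c.png',cv2.resize(p,None,fx=7,fy=7,interpolation=cv2.INTER_CUBIC))"
```

```text
t: 12.65
ee_pos: [0.5325, -0.2193, 0.1123]
eef_rot: [1.388, 0.945, -0.639]
ft_force: [1.1, 5.0, 1.3]
finger_gap: -0.0001
t 12.65 q [-0.855  0.593  1.968  1.038  0.592 -0.331] p [ 0.5325 -0.2193  0.1123] F [1.1 5.  1.3] gap -0.0
[[ 0.506  0.844  0.176]
 [ 0.151  0.115 -0.982]
 [-0.849  0.524 -0.069]]
console xyz mm [np.float64(-49.25093241792902), np.float64(18.180688554042575), np.float64(112.26557294960365)]
```

View pics/side4c.png

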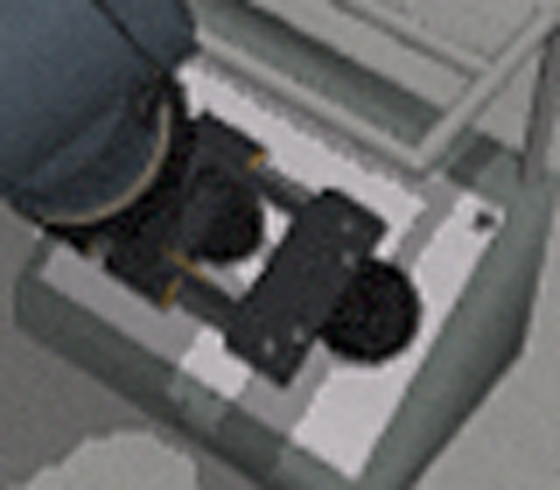

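```bash
python3 -m creep '[[0,0,0,0.2,0],[0,0,0,0.4,0],[0,0,0,0.4,0]]'; python3 d.py;  python3 -m creep '[[0,0,0,0.2,0],[0,0,0,0.2,0]]'
```

```text
t: 13.12
ee_pos: [0.5331, -0.2217, 0.1118]
eef_rot: [1.389, 0.948, -0.637]
ft_force: [1.5, 5.8, 1.8]
finger_gap: 0.0005
t 13.12 q [-0.859  0.596  1.961  1.031  0.599 -0.326] p [ 0.5331 -0.2217  0.1118] F [1.5 5.8 1.8] gap 0.0
[[ 0.506  0.844  0.178]
 [ 0.154  0.115 -0.981]
 [-0.849  0.524 -0.072]]
console xyz mm [np.float64(-49.046488809082604), np.float64(15.726089069701867), np.float64(111.82002776625444)]
t: 13.38
ee_pos: [0.5332, -0.2219, 0.1117]
eef_rot: [1.391, 0.951, -0.634]
ft_force: [-0.2, 5.8, 4.4]
finger_gap: 0.0002
```

```bash
python3 -m creep '[[0,0,0,0.5,0],[0,0,0,0.5,0],[0,0,0,0.5,0]]'; python3 d.py;  python3 -m creep '[[0,0,0,0.5,0],[0,0,0,0.5,0],[0,0,0,0.5,0],[0,0,0,0.5,0],[0,0,0,0.5,0],[0,0,0,0.5,0],[0,0,0,0.5,0],[0,0,0,0.5,0]]'; python3 d.py
```

```text
t: 13.75
ee_pos: [0.5332, -0.2221, 0.1116]
eef_rot: [1.395, 0.959, -0.627]
ft_force: [-2.2, 10.4, 7.8]
finger_gap: 0.0006
t 13.75 q [-0.864  0.6    1.954  1.018  0.617 -0.319] p [ 0.5332 -0.2221  0.1116] F [-2.2 10.4  7.8] gap 0.001
[[ 0.504  0.843  0.186]
 [ 0.168  0.115 -0.979]
 [-0.847  0.525 -0.084]]
console xyz mm [np.float64(-48.95924360069031), np.float64(15.376318585213031), np.float64(111.62713714865)]
t: 14.75
ee_pos: [0.5332, -0.2221, 0.1117]
eef_rot: [1.4, 0.966, -0.619]
ft_force: [-1.7, 9.8, 8.5]
finger_gap: 0.0007
t 14.75 q [-0.868  0.602  1.949  1.009  0.631 -0.314] p [ 0.5332 -0.2221  0.1117] F [-1.7  9.8  8.5] gap 0.001
[[ 0.503  0.843  0.191]
 [ 0.178  0.115 -0.977]
 [-0.846  0.525 -0.092]]
console xyz mm [np.float64(-48.99839676311865), np.float64(15.338187865199746), np.float64(111.65358617394294)]
```

```bash
python3 -m creep '[[0,0,0,-0.6,0],[0,0,0,-1.2,0],[0,0,0,-1.8,0],[0,0,0,-2.4,0],[0,0,0,-3.0,0],[0,0,0,-3.8,0],[0,0,0,-4.0,0]]'; python3 d.py;  python3 -m creep '[[0,-3,0,0,0],[0,-7,0,0,0],[0,-12,0,0,0],[0,-17,0,0,0],[0,-17,0,0,0]]'; python3 d.py
python3 -c "
from h import *
s=observe()
for n in ('wrist','side'):
  p,d=camera(n);cv2.imwrite(f'pics/{n}5.png',p[:,:,::-1]);np.savez(f'{n}5.npz',p=p,d=d,**s)
p=cv2.imread('pics/side5.png')[150:300,240:380];cv2.imwrite('pics/side5c.png',cv2.resize(p,None,fx=4,fy=4,interpolation=cv2.INTER_CUBIC))
print(proj('wrist',[[.519,-.22,.1316],[.5636,-.2126,.078],[.557,-.29,.0987]],s))"
```

```text
t: 15.62
ee_pos: [0.5253, -0.1823, 0.1153]
eef_rot: [1.4, 0.967, -0.619]
ft_force: [-0.2, -0.9, 1.0]
finger_gap: 0.0004
t 15.62 q [-0.822  0.575  2.018  1.082  0.588 -0.356] p [ 0.5253 -0.1823  0.1153] F [-0.2 -0.9  1. ] gap 0.0
[[ 0.502  0.843  0.192]
 [ 0.179  0.116 -0.977]
 [-0.846  0.525 -0.092]]
console xyz mm [np.float64(-50.56177972407163), np.float64(55.87824190970849), np.float64(115.34271586363825)]
t: 16.25
ee_pos: [0.44, -0.2149, 0.2621]
eef_rot: [1.396, 0.959, -0.621]
ft_force: [0.3, -0.9, 0.6]
finger_gap: 0.0003
t 16.25 q [-1.04   0.225  1.993  0.71   0.933 -0.074] p [ 0.44   -0.2149  0.2621] F [ 0.3 -0.9  0.6] gap 0.0
[[ 0.506  0.841  0.189]
 [ 0.171  0.117 -0.978]
 [-0.845  0.528 -0.085]]
console xyz mm [np.float64(-139.887694732614), np.float64(36.992196598554735), np.float64(262.1090298719726)]
[[285.84746528 181.78466705]
 [285.45804267 160.02161046]
 [351.74699688 168.73695944]]
```

View pics/wrist5.png

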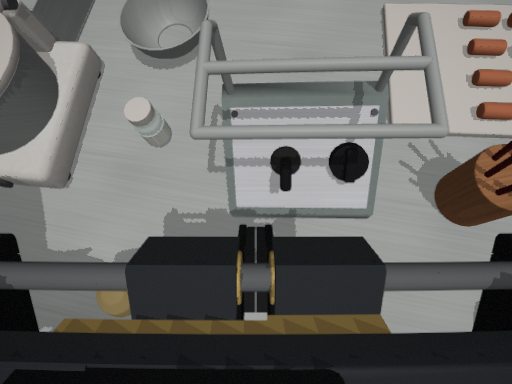

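View pics/side5c.png

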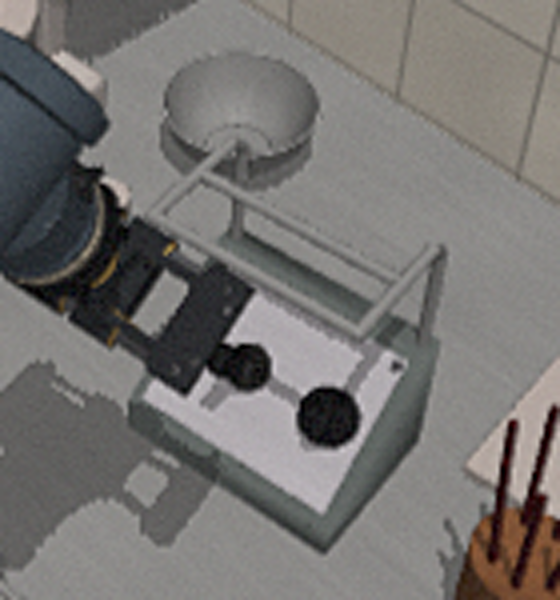

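```bash
python3 d.py "[.435,.185,.345]"
```

```text
t 16.35 q [-1.038  0.23   1.995  0.71   0.932 -0.074] p [ 0.4398 -0.2129  0.2594] F [0.  0.4 0.4] gap 0.0
[[ 0.503  0.843  0.191]
 [ 0.177  0.115 -0.977]
 [-0.846  0.525 -0.091]]
[.435,.185,.345] [ -0.43   8.69 -39.76]
console xyz mm [np.float64(-139.7870559559979), np.float64(39.08946555561274), np.float64(259.39655718989576)]
```

```bash
python3 -m creep '[[0,-4,0,-4,0],[0,-6,1,-10,0],[0,-6,2,-16,0],[0,-5,4,-22,0],[0,-4,6,-28,0],[0,-2,7.5,-34,0],[0,0,8.7,-39,0],[0,0,8.7,-39.8,0]]'; python3 d.py "[.435,.185,.345]"
python3 -c "
from h import *
s=observe()
for n in ('wrist',):
  p,d=camera(n);cv2.imwrite(f'pics/{n}6.png',p[:,:,::-1]);np.savez(f'{n}6.npz',p=p,d=d,**s)"
```

```text
t: 17.35
ee_pos: [0.4352, 0.1916, 0.339]
eef_rot: [1.393, 0.976, -0.616]
ft_force: [0.5, 0.4, -0.4]
finger_gap: 0.0004
t 17.35 q [ 0.086 -0.029  2.02   0.241  0.623  1.322] p [0.4352 0.1916 0.339 ] F [ 0.5  0.4 -0.4] gap 0.0
[[ 0.497  0.844  0.2  ]
 [ 0.183  0.124 -0.975]
 [-0.848  0.521 -0.092]]
[.435,.185,.345] [-0.64  0.21  0.58]
console xyz mm [np.float64(-81.05575401835763), np.float64(439.24775061222704), np.float64(338.9950036925058)]
```

View pics/wrist6.png

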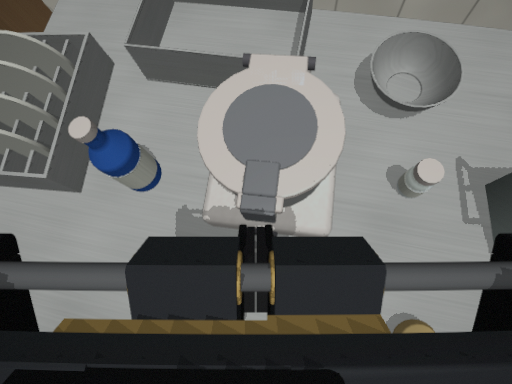

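Run:
```python
from h import *
w=dict(np.load('wrist6.npz'));s=w
c=cloud('wrist',w['d'],s)
for v in range(150,222,6): print(v,c[v,261].round(3))
for u in (240,246,252,272,278,284): print(u,c[186,u].round(3))
print('hinge',c[60,248].round(3),c[63,310].round(3),plane('wrist',[(248,60),(311,63)],.15,s).round(3).tolist())
p=w['p'][40:240,180:360,::-1];cv2.imwrite('pics/w6c.png',cv2.resize(p,None,fx=3,fy=3,interpolation=cv2.INTER_CUBIC))
```

```text
150 [0.561 0.227 0.165]
156 [0.553 0.226 0.166]
162 [0.54  0.222 0.181]
168 [0.533 0.221 0.18 ]
174 [0.526 0.219 0.181]
180 [0.519 0.218 0.18 ]
186 [0.512 0.216 0.181]
192 [0.505 0.215 0.18 ]
198 [0.499 0.214 0.176]
204 [0.492 0.213 0.175]
210 [0.486 0.211 0.175]
216 [0.48  0.211 0.168]
240 [0.513 0.244 0.16 ]
246 [0.508 0.233 0.182]
252 [0.51  0.227 0.18 ]
272 [0.514 0.204 0.18 ]
278 [0.521 0.199 0.16 ]
284 [0.522 0.192 0.16 ]
hinge [0.693 0.273 0.156] [0.7   0.188 0.156] [[0.698, 0.275, 0.15], [0.704, 0.187, 0.15]]
```

View pics/w6c.png

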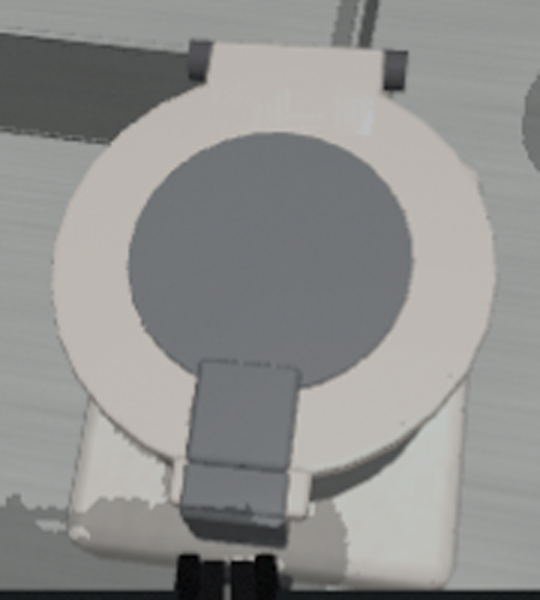

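```bash
cat > a.py <<'E'
from h import *
s=st();Rm=R.from_rotvec(s['eef_rot']).as_matrix()
H=np.array([.700,.15]);r=np.hypot(.179,.030);f=np.arctan2(.030,.179)
off=-.0095*Rm[:,1]
k=s['ee_pos']+off;print('corner',k.round(4),'lid angle if in contact',np.arctan2(k[2]-.15,.7-k[0])-f, 'rad',np.hypot(k[2]-.15,.7-k[0]))
print('up1cm',(Rm.T@[0,0,1]).round(3))
for th in np.arange(0,1.05,.1):
    c=np.array([.7-r*np.cos(f+th),.216+.01*(1-np.cos(th)),.15+r*np.sin(f+th)])
    print(round(th,2),c.round(4),((c-off-s['ee_pos'])@Rm*100).round(2))
E
python3 a.py; python3 d.py "[.527,.217,.215]"
```

```text
t 17.4 q [ 0.084 -0.03   2.02   0.241  0.623  1.322] p [0.4352 0.191  0.339 ] F [-0.5  0.4 -0.4] gap 0.001
[[ 0.497  0.845  0.199]
 [ 0.182  0.122 -0.976]
 [-0.848  0.521 -0.093]]
corner [0.4271 0.1898 0.3341] lid angle if in contact 0.4274375500024453 rad 0.32915422493222846
up1cm [-0.848  0.521 -0.093]
0.0 [0.521 0.216 0.18 ] [18.21  0.22  0.74]
0.1 [0.5249 0.216  0.1977] [16.91  1.47  0.65]
0.2 [0.5305 0.2162 0.215 ] [15.73  2.85  0.59]
0.3 [0.5379 0.2164 0.2316] [14.69  4.34  0.56]
0.4 [0.5468 0.2168 0.2473] [13.8   5.92  0.55]
0.5 [0.5573 0.2172 0.2621] [13.07  7.58  0.58]
0.6 [0.5692 0.2177 0.2758] [12.51  9.31  0.64]
0.7 [0.5824 0.2184 0.2883] [12.13 11.08  0.73]
0.8 [0.5968 0.219  0.2993] [11.92 12.88  0.84]
0.9 [0.6122 0.2198 0.3089] [11.89 14.69  0.99]
1.0 [0.6285 0.2206 0.3168] [12.03 16.49  1.16]
t 17.4 q [ 0.084 -0.03   2.02   0.241  0.623  1.322] p [0.4352 0.191  0.339 ] F [-0.5  0.4 -0.4] gap 0.001
[[ 0.497  0.845  0.199]
 [ 0.182  0.122 -0.976]
 [-0.848  0.521 -0.093]]
[.527,.217,.215] [15.56  1.61  0.44]
console xyz mm [np.float64(-81.21620274528729), np.float64(438.6871507810313), np.float64(339.0332932803596)]
```

```bash
python3 -m creep '[[0,4,0.4,0.1,0],[0,8,0.8,0.2,0],[0,12,1.2,0.4,0],[0,15,1.6,0.5,0],[0,15.5,1.6,0.5,0],[0,15.5,1.6,0.5,0]]'; python3 -m creep '[[0,0.8,-0.5,0.1,0],[0,1.5,-0.9,0.15,0],[0,2.0,-1.2,0.2,0],[0,2.0,-1.2,0.2,0]]'; python3 a.py
```

```text
t: 18.15
ee_pos: [0.5259, 0.216, 0.2145]
eef_rot: [1.394, 0.977, -0.619]
ft_force: [-0.1, -0.4, -0.3]
finger_gap: 0.0001
t: 18.65
ee_pos: [0.5255, 0.2161, 0.1919]
eef_rot: [1.394, 0.977, -0.619]
ft_force: [-0.3, -0.2, 0.1]
finger_gap: 0.0005
t 18.65 q [0.129 0.379 2.038 0.584 0.213 0.985] p [0.5255 0.2161 0.1919] F [-0.3 -0.2  0.1] gap 0.001
[[ 0.495  0.846  0.198]
 [ 0.182  0.122 -0.976]
 [-0.849  0.519 -0.094]]
corner [0.5174 0.2149 0.187 ] lid angle if in contact 0.03368946253564076 rad 0.18625806221137914
up1cm [-0.849  0.519 -0.094]
0.0 [0.521 0.216 0.18 ] [ 0.79 -0.05  0.03]
0.1 [0.5249 0.216  0.1977] [-0.52  1.2  -0.06]
0.2 [0.5305 0.2162 0.215 ] [-1.71  2.58 -0.13]
0.3 [0.5379 0.2164 0.2316] [-2.75  4.06 -0.16]
0.4 [0.5468 0.2168 0.2473] [-3.64  5.64 -0.17]
0.5 [0.5573 0.2172 0.2621] [-4.37  7.3  -0.14]
0.6 [0.5692 0.2177 0.2758] [-4.93  9.03 -0.08]
0.7 [0.5824 0.2184 0.2883] [-5.32e+00  1.08e+01  1.00e-02]
0.8 [0.5968 0.219  0.2993] [-5.54 12.6   0.12]
0.9 [0.6122 0.2198 0.3089] [-5.57 14.41  0.26]
1.0 [0.6285 0.2206 0.3168] [-5.42 16.21  0.43]
```

```bash
python3 -m creep '[[0,0.3,-0.2,0,0],[0,0.6,-0.3,0.1,0],[0,0.6,-0.3,0.1,0]]'; python3 -m creep '[[0,0.3,-0.2,0,0],[0,0.5,-0.3,0.1,0],[0,0.5,-0.3,0.1,0]]'; python3 a.py|head -6
```

```text
t: 19.02
ee_pos: [0.5263, 0.216, 0.1854]
eef_rot: [1.395, 0.976, -0.618]
ft_force: [-0.1, 1.3, 2.4]
finger_gap: 0.0003
t: 19.4
ee_pos: [0.5279, 0.2158, 0.1803]
eef_rot: [1.396, 0.974, -0.616]
ft_force: [0.8, 3.2, 6.2]
finger_gap: 0.0006
t 19.4 q [0.127 0.406 2.047 0.705 0.183 0.861] p [0.5279 0.2158 0.1803] F [0.8 3.2 6.2] gap 0.001
[[ 0.498  0.844  0.198]
 [ 0.183  0.121 -0.976]
 [-0.848  0.522 -0.094]]
corner [0.5198 0.2147 0.1754] lid angle if in contact -0.026198800310513304 rad 0.1819460485891546
up1cm [-0.848  0.522 -0.094]
```

```bash
python3 -m creep '[[0,0.3,-0.2,0,0],[0,0.4,-0.25,0,0],[0,0.4,-0.25,0,0]]'; python3 a.py
```

```text
t: 19.77
ee_pos: [0.5287, 0.2164, 0.1785]
eef_rot: [1.398, 0.969, -0.612]
ft_force: [-8.7, -1.3, 22.5]
finger_gap: 0.0005
t 19.77 q [0.129 0.412 2.051 0.758 0.17  0.808] p [0.5287 0.2164 0.1785] F [-8.7 -1.3 22.5] gap 0.0
[[ 0.503  0.841  0.198]
 [ 0.183  0.12  -0.976]
 [-0.844  0.527 -0.093]]
corner [0.5208 0.2152 0.1735] lid angle if in contact -0.03554457107439324 rad 0.18078326529961686
up1cm [-0.844  0.527 -0.093]
0.0 [0.521 0.216 0.18 ] [-0.52  0.37 -0.13]
0.1 [0.5249 0.216  0.1977] [-1.82  1.63 -0.22]
0.2 [0.5305 0.2162 0.215 ] [-2.99  3.02 -0.29]
0.3 [0.5379 0.2164 0.2316] [-4.02  4.51 -0.32]
0.4 [0.5468 0.2168 0.2473] [-4.89  6.1  -0.32]
0.5 [0.5573 0.2172 0.2621] [-5.61  7.77 -0.3 ]
0.6 [0.5692 0.2177 0.2758] [-6.15  9.5  -0.24]
0.7 [0.5824 0.2184 0.2883] [-6.53 11.28 -0.15]
0.8 [0.5968 0.219  0.2993] [-6.72 13.08 -0.04]
0.9 [0.6122 0.2198 0.3089] [-6.74 14.89  0.11]
1.0 [0.6285 0.2206 0.3168] [-6.58 16.69  0.28]
```

```bash
python3 -m creep '[[0,-0.2,0.2,0,0],[0,-0.5,0.4,-0.1,0],[0,-0.8,0.7,-0.1,0],[0,-1.1,1.0,-0.1,0],[0,-1.5,1.3,-0.2,0],[0,-1.8,1.6,-0.2,0]]'; python3 a.py; python3 -c "
from h import *
s=observe()
for n in ('side',):
  p,d=camera(n);cv2.imwrite(f'pics/{n}7.png',p[:,:,::-1])
  p=cv2.imread('pics/side7.png')[80:220,130:290];cv2.imwrite('pics/side7c.png',cv2.resize(p,None,fx=4,fy=4,interpolation=cv2.INTER_CUBIC))"
```

```text
t: 20.52
ee_pos: [0.5329, 0.2167, 0.2025]
eef_rot: [1.398, 0.969, -0.612]
ft_force: [0.1, -0.6, 3.0]
finger_gap: 0.0002
t 20.52 q [0.129 0.366 2.018 0.526 0.234 1.045] p [0.5329 0.2167 0.2025] F [ 0.1 -0.6  3. ] gap 0.0
[[ 0.504  0.841  0.198]
 [ 0.183  0.12  -0.976]
 [-0.844  0.528 -0.093]]
corner [0.5249 0.2156 0.1975] lid angle if in contact 0.09859613645137286 rad 0.18142768914318935
up1cm [-0.844  0.528 -0.093]
0.0 [0.521 0.216 0.18 ] [ 1.29 -1.24  0.04]
0.1 [0.5249 0.216  0.1977] [-0.01  0.02 -0.05]
0.2 [0.5305 0.2162 0.215 ] [-1.18  1.41 -0.11]
0.3 [0.5379 0.2164 0.2316] [-2.21  2.9  -0.15]
0.4 [0.5468 0.2168 0.2473] [-3.09  4.49 -0.15]
0.5 [0.5573 0.2172 0.2621] [-3.8   6.16 -0.12]
0.6 [0.5692 0.2177 0.2758] [-4.35  7.89 -0.06]
0.7 [0.5824 0.2184 0.2883] [-4.72  9.66  0.02]
0.8 [0.5968 0.219  0.2993] [-4.91 11.46  0.14]
0.9 [0.6122 0.2198 0.3089] [-4.93 13.27  0.28]
1.0 [0.6285 0.2206 0.3168] [-4.77 15.07  0.45]
```

View pics/side7c.png

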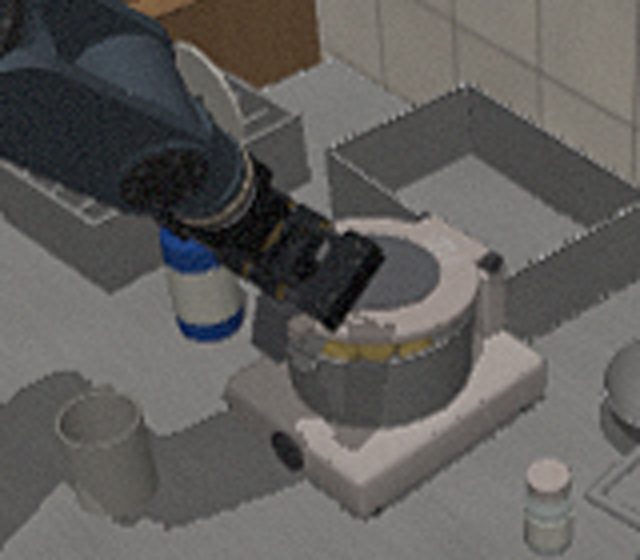

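```bash
python3 -m creep '[[0,-0.6,0.7,-0.1,0],[0,-1.2,1.4,-0.1,0],[0,-1.7,2.1,-0.1,0],[0,-2.2,2.9,-0.15,0],[0,-2.6,3.7,-0.15,0],[0,-3.1,4.5,-0.15,0],[0,-3.1,4.5,-0.15,0]]'; python3 a.py
```

```text
t: 21.45
ee_pos: [0.5564, 0.2182, 0.2544]
eef_rot: [1.399, 0.966, -0.609]
ft_force: [1.2, 0.3, 1.9]
finger_gap: 0.0002
t 21.45 q [0.125 0.296 1.912 0.315 0.393 1.264] p [0.5564 0.2182 0.2544] F [1.2 0.3 1.9] gap 0.0
[[ 0.507  0.839  0.198]
 [ 0.183  0.12  -0.976]
 [-0.842  0.531 -0.093]]
corner [0.5485 0.217  0.2494] lid angle if in contact 0.41445850656258176 rad 0.18122815303264128
up1cm [-0.842  0.531 -0.093]
0.0 [0.521 0.216 0.18 ] [ 4.43 -6.    0.2 ]
0.1 [0.5249 0.216  0.1977] [ 3.14 -4.73  0.11]
0.2 [0.5305 0.2162 0.215 ] [ 1.98 -3.34  0.05]
0.3 [0.5379 0.2164 0.2316] [ 0.95 -1.84  0.01]
0.4 [0.5468 0.2168 0.2473] [ 0.09 -0.25  0.01]
0.5 [0.5573 0.2172 0.2621] [-0.62  1.42  0.04]
0.6 [0.5692 0.2177 0.2758] [-1.16  3.15  0.1 ]
0.7 [0.5824 0.2184 0.2883] [-1.53  4.93  0.18]
0.8 [0.5968 0.219  0.2993] [-1.72  6.73  0.3 ]
0.9 [0.6122 0.2198 0.3089] [-1.73  8.54  0.44]
1.0 [0.6285 0.2206 0.3168] [-1.55 10.34  0.61]
```

```bash
python3 -m creep '[[0,-0.3,0.6,0,0],[0,-0.6,1.3,0,0],[0,-0.9,2.1,0.1,0],[0,-1.1,2.9,0.1,0],[0,-1.3,3.8,0.1,0],[0,-1.5,4.6,0.2,0],[0,-1.6,5.3,0.2,0],[0,-1.7,6.0,0.2,0]]'; python3 a.py|head -6;python3 -c "
from h import *
s=observe()
for n in ('side',):
  p,d=camera(n);cv2.imwrite(f'pics/{n}8.png',p[:,:,::-1])
  p=cv2.imread('pics/side8.png')[80:220,130:290];cv2.imwrite('pics/side8c.png',cv2.resize(p,None,fx=4,fy=4,interpolation=cv2.INTER_CUBIC))"
```

```text
t: 22.45
ee_pos: [0.5989, 0.2201, 0.3006]
eef_rot: [1.399, 0.966, -0.609]
ft_force: [0.1, -1.3, 1.3]
finger_gap: 0.0005
t 22.45 q [0.118 0.283 1.763 0.235 0.55  1.349] p [0.5989 0.2201 0.3006] F [ 0.1 -1.3  1.3] gap 0.0
[[ 0.507  0.839  0.198]
 [ 0.183  0.12  -0.976]
 [-0.842  0.531 -0.092]]
corner [0.5909 0.219  0.2955] lid angle if in contact 0.761485986834153 rad 0.1818922654421295
up1cm [-0.842  0.531 -0.092]
```

View pics/side8c.png

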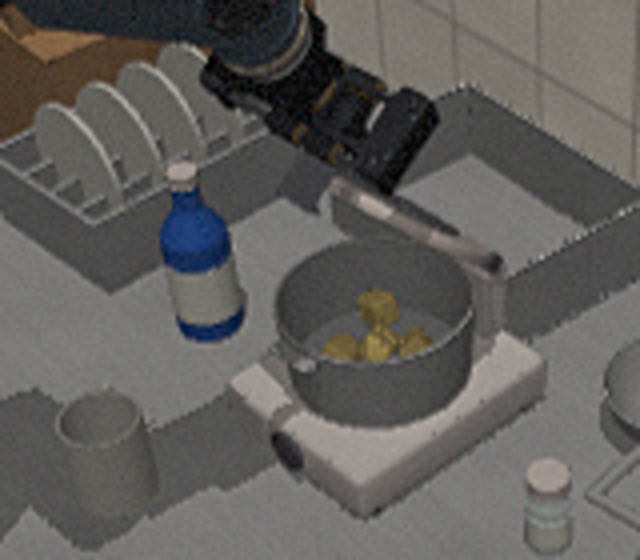

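```bash
python3 -m creep '[[0,0,0.6,0,0],[0,0,1.2,0.1,0],[0,0,1.8,0.1,0],[0,0,2.4,0.2,0],[0,0,3.0,0.2,0],[0,0,3.6,0.3,0],[0,0,4.2,0.4,0],[0,0,4.8,0.4,0]]'; python3 a.py|head -6;python3 -m creep '[[0,-0.2,0.8,0,0],[0,-0.5,1.6,0,0],[0,-0.5,2.4,0,0],[0,-0.5,3.2,0,0],[0,-0.5,4,0,0],[0,-0.5,4,0,0]]';python3 -c "
from h import *
st()
for n in ('side','wrist'):
  p,d=camera(n);cv2.imwrite(f'pics/{n}9.png',p[:,:,::-1])
p=cv2.imread('pics/side9.png')[80:220,130:290];cv2.imwrite('pics/side9c.png',cv2.resize(p,None,fx=4,fy=4,interpolation=cv2.INTER_CUBIC))"
```

```text
t: 23.5
ee_pos: [0.6411, 0.2219, 0.3266]
eef_rot: [1.399, 0.965, -0.608]
ft_force: [0.3, 0.1, 0.7]
finger_gap: 0.0006
t 23.5 q [0.112 0.31  1.638 0.209 0.646 1.377] p [0.6411 0.2219 0.3266] F [0.3 0.1 0.7] gap 0.001
[[ 0.508  0.838  0.198]
 [ 0.183  0.12  -0.976]
 [-0.842  0.532 -0.092]]
corner [0.6332 0.2208 0.3216] lid angle if in contact 1.033303611452984 rad 0.1841245173102407
up1cm [-0.842  0.532 -0.092]
t: 24.25
ee_pos: [0.6729, 0.2258, 0.3526]
eef_rot: [1.399, 0.964, -0.608]
ft_force: [0.5, -0.7, 0.1]
finger_gap: 0.0007
t 24.25 q [0.112 0.329 1.53  0.187 0.731 1.405] p [0.6729 0.2258 0.3526] F [ 0.5 -0.7  0.1] gap 0.001
[[ 0.509  0.838  0.198]
 [ 0.183  0.12  -0.976]
 [-0.841  0.533 -0.092]]
```

View pics/side9c.png

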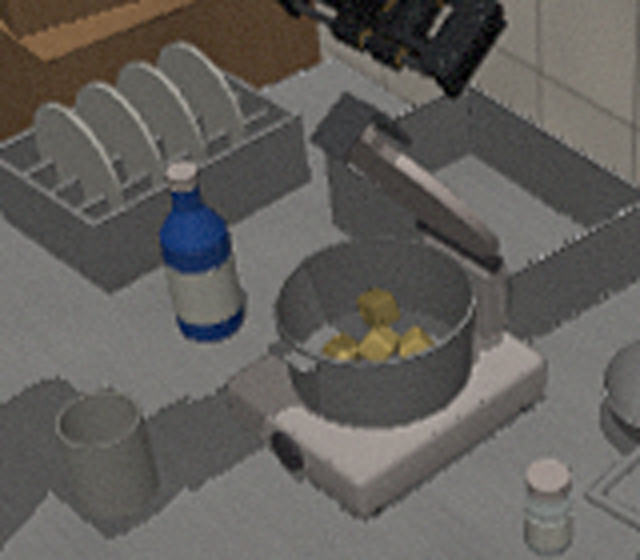

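View pics/wrist9.png

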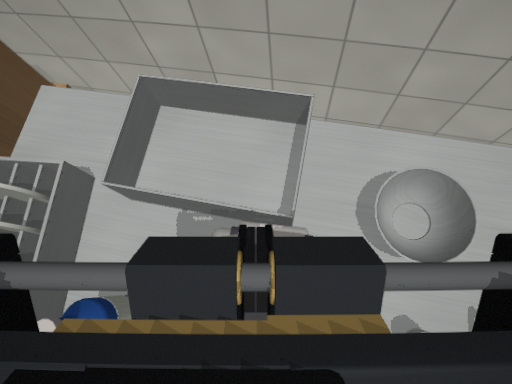

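```bash
python3 -m creep '[[0,-3,2,0,0],[0,-6,4,0,0],[0,-10,6,0,0],[0,-14,8,0,0],[0,-14,8,0,0],[0,-14,8,0,0],[0,-14,8,0,0],[0,-14,8,0,0]]';python3 -c "
from h import *
s=st()
for n in ('side','top'):
  p,d=camera(n);cv2.imwrite(f'pics/{n}10.png',p[:,:,::-1]);np.savez(f'{n}10.npz',p=p,d=d)
  c=cloud(n,d)
  m=(c[:,:,2]>.165)&(c[:,:,2]<.34)&(c[:,:,0]>.57)&(c[:,:,0]<.71)&(c[:,:,1]>.13)&(c[:,:,1]<.32)
  P=c[m];print(n,len(P),P[:,2].max(),P[P[:,2].argmax()], P.mean(0))
  if len(P)>20:
    A=np.c_[P[:,:2],np.ones(len(P))]
    q=np.linalg.svd(P-P.mean(0))[2][2] if len(P)<4000 else 0;print(q,np.degrees(np.arccos(abs(q[2]))))
t0=np.load('top0.npz')['p'].astype(int);print('ok')
p=cv2.imread('pics/side10.png')[80:300,130:400];cv2.imwrite('pics/side10c.png',cv2.resize(p,None,fx=2.7,fy=2.7,interpolation=cv2.INTER_CUBIC))"
```

```text
t: 25.35
ee_pos: [0.6676, 0.2099, 0.5101]
eef_rot: [1.398, 0.968, -0.611]
ft_force: [0.6, 0.1, -0.4]
finger_gap: 0.0006
t 25.35 q [0.083 0.214 1.274 0.157 1.109 1.45 ] p [0.6676 0.2099 0.5101] F [ 0.6  0.1 -0.4] gap 0.001
[[ 0.505  0.84   0.198]
 [ 0.182  0.12  -0.976]
 [-0.844  0.529 -0.093]]
side 523 0.33986667057315423 [0.5836913  0.23433707 0.33986667] [0.62622314 0.19678766 0.2728316 ]
[0.85222695 0.08925212 0.51550295] 58.96892130012386
top 202 0.3180018292695246 [0.60754062 0.17633659 0.31800183] [0.65015808 0.17825845 0.25291554]
[-0.82435755  0.08300983 -0.55994999] 55.94766042732918
ok
```

View pics/side10c.png

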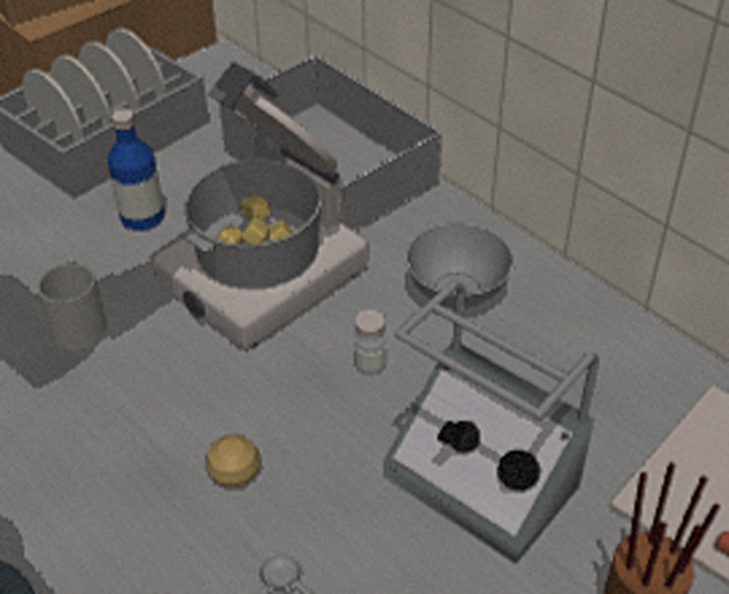

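View pics/top10.png

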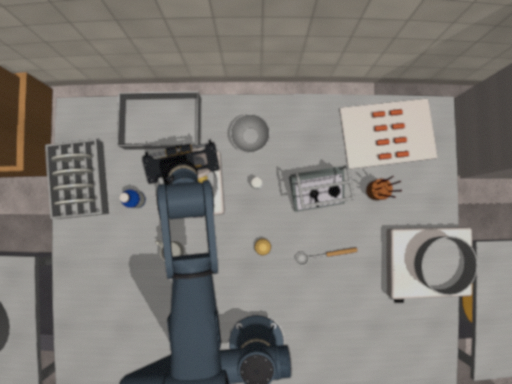

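```bash
python3 -m creep '[[0,0,0,0,0],[0,0,0,0,0],[0,0,0,0,0],[0,0,0,0,0],[0,0,0,0,0],[0,0,0,0,0],[0,0,0,0,0],[0,0,0,0,0]]';python3 -c "
from h import *
a=np.load('side10.npz')['p'].astype(int);b,d=camera('side');m=abs(a-b.astype(int)).max(2)
print('lid diff vs 1 s ago',(m[90:160,190:270]>40).sum(),'noise elsewhere',(m[210:290,260:360]>40).sum())
o=np.load('side0.npz')['p'].astype(int);m=abs(o-b.astype(int)).max(2)
for n,r in dict(console=(190,285,270,350),potato=(238,262,203,230),jar=(190,220,255,277),bowl=(160,195,275,325),ladle=(283,340,222,295),sticks=(250,320,350,400),cup=(175,210,142,172),cleaner=(118,168,168,194)).items(): print(n,(m[r[0]:r[1],r[2]:r[3]]>50).sum())
print(hand_in())"
```

```text
t: 26.45
ee_pos: [0.6678, 0.2099, 0.5109]
eef_rot: [1.398, 0.967, -0.61]
ft_force: [0.3, 0.2, -1.2]
finger_gap: 0.0004
lid diff vs 1 s ago 0 noise elsewhere 0
console 0
potato 0
jar 0
bowl 0
ladle 0
sticks 0
cup 3
cleaner 0
the job is handed in; nothing more can be done
None
```

The job is done and handed in at about 26.5 s of the 59 s allowed: the chopper got its pulse, and the lid is open.

- **Switch paddle:** I leaned the tool about 32° and came in under the guard rail. I pushed the paddle towards the knob until the finger stopped moving and the force rose from about 6 N to 10 N. I held it there for over a second, then backed the finger off. The wrist picture afterwards shows the paddle back in the middle. The paddle's angle was worked out from the finger position and force, not read directly.
- **Lid:** I pressed the catch until it bottomed, with one reading of about 22 N up on the finger. I then raised the lid at roughly 0.4 rad/s with the finger touching it until about 0.76 rad. From there it went on to its stop, and I withdrew the arm.
- **Last checks:**
  - Fits to the depth images put the lid at 56° and 59°; fully open is 57°. It did not move over the last second.
  - Comparing side-camera pictures from the start and the end showed no change at the console, potato, jar, bowl, ladle, chopsticks or cleaner. The cup area showed 3 changed pixels, where the arm's shadow now falls.
  - The tool was clear of everything, with only noise-level force readings. None of these checks failed.

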